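# Twist a fresh mixing cup off the pile and stand it on the scale

## Robot

A 6-joint arm with a two-finger parallel gripper is mounted at the origin on the work surface. World frame = base frame: x ahead of the robot, y to its left, z up, the work surface at z = 0. Lengths are in m, angles in rad, forces in N, time in s.
With the tool pointing down it reaches from about 0.4 to 0.925 m from the base axis. Payload 12.5 kg.
Tool frame: the origin (TCP) lies at the very end of the fingers, on their centre line; the grasp point (between the pads) lies arm.pinch_z behind it (arm.pinch_z is the distance from the TCP to the grasp point, in m); z points along the fingers, y is the line along which they close (so a half turn about z gives the same grasp; the last joint's range is limited). The gripper opens to 95 mm and grips with 3 to 60 N. Pads are 20 mm wide; open, the fingers measure 119 mm over their backs; the gripper's body (75 mm by 180 mm) begins 59 mm behind the grasp point.
Start: joints at [-1.437, 0.491, 1.559, -0, 1.092, -0.106], TCP at [0.148, -0.607, 0.215] pointing down, gripper open.
Joint ranges: [-3.1, 3.1], [-0.84, 2.19], [0.05, 2.79], [-1.13, 4.28], [0.06, 2.93], [-2.69, 2.69]. Speed limits (rad/s): [2.22, 2.22, 2.79, 3.14, 3.14, 3.14].

## Interface

Orientations are given as a unit quaternion [w, x, y, z].
In Python, from bench import arm gives the robot as it stands.
- The arm moves only by the tool apply_moves, never from a script. Its argument "commands" is a list of rows, each a list of 5 numbers: the shift along the tool's x, y, z in m, then the turn about the tool's z in rad, then the opening, from -1 (shut) to 1 (fully open). In form: [[x, y, z, spin, gripper], ...]. A call has 1 to 8 rows; each row shifts and turns the commanded pose from where the row before left it, along the tool's axes as they then stand; what a row does not reach is not made up. A row lasts 1/10 s, in which the tool goes at most 50 mm and 8.59 degrees, less where a joint would pass 70% of its speed; a pose out of reach is approached as far as the arm can. A call with a gripper value outside its range is refused whole. The fingers move at their own pace and stop on an object; "grip_force" is the grip in N (left out, the last holds). Time passes only in rows, so rows that do not move let the fingers close. It gives the time, the measured TCP pose, the force, the opening and the grip force at its end, in the units of the state.
- arm.get_obs(): the state, without advancing time (a new reading comes with each control period).
- arm.grab_frame(name): name is "scene" or "top"; returns (picture, depth): 384x512x3 uint8, red, green, blue; 384x512 float32, m along the optical axis (not along the pixel's ray), 0 where there is no reading.
- arm.calibration(name): a dict with "camera_matrix" (3x3 intrinsics, pixels), "dist_coeffs" ([k1, k2, p1, p2, k3] as OpenCV has them; the pictures are not rectified), "T" (4x4, takes a point from camera to world coordinates). Camera axes: x right, y down, z forward; pixel columns grow to the right and rows downward; lengths in m; the calibration is good to about 2 mm. A picture is of the moment at which its call begins. calibration takes no time and is no camera call.
- arm.sign_off(): hands the job in; it is judged then, once.
Trained networks look in the newest picture that a camera, given by its name, has taken for a name from the list of things; names that differ only in an ending like _2 or _b are one class to them, and where a whole thing is asked for, a point or a joint stands for the part that bears it (a point fixed in the world has none). Each returns a list of dicts, best first, with "conf" (0 to 1); they miss things now and then, are a little off and sometimes report something else, mostly with a low value. They report only what shows in the picture. A call takes as long as a camera call.
- arm.search_frame(camera, label): "centre" ([x, y, z] in m, in the coordinates of the camera as it stood for that picture, good to about 4 mm: the middle of the surface that is visible of it).
- arm.place_of(camera, label): "centre" ([x, y, z] in m, in the coordinates of the camera as it stood for that picture, good to about 4 mm: a listed point, or the origin of a listed thing).
The state is a dict: "time_s": time; "qpos": joint angles; "joint_vel": joint speeds; "tau": joint torques, N m; "position": TCP position; "tool_rot": TCP orientation; "contact_force": force on the tool from outside, world axes, zero at the start; "wrist_torque": the same for the moment, N m; "gripper_width": opening from 0.0 (shut) to 1.0 (fully open); "gripper_force": force on a finger pad.
Only numpy, scipy, OpenCV 4.12 (cv2) and the standard library are available. Lean on these libraries where they do the work, as an engineer would, in place of code of your own. Each camera call takes 0.05 s, during which the arm holds its last target. There are 200 camera calls.

## Task

Fetch a fresh mixing cup for weighing: press the orange thumb latch of the cup holder and let its clear dust hood spring fully open by itself, without touching the hood at any time. Take the top cup with a twisting lift, so that the cups under it, which cling to it, stay down in the holder, and set it gently upright on the middle of the bench scale's round steel pan, then let go. Leave the bottles, jar, painting grip and brush where they stand.

Things in the scene. Friction and masses are not known exactly. Their poses are not given: they have to be found in the camera images.
- cup: Top cup of the pile, milky white, round, 95 mm tall, 30 to 55 g, leaning 25 deg. Origin: centre of its underside; z along its axis to the mouth. Its upper 35 mm is a straight band 66 mm across (68 at the rim bead), wall 2.5; below that it is 57 narrowing to 47 mm and sits 60 mm deep in the next cup, whose equally wide band begins right under its own: hold only its upper 25 mm, from outside.
- cup_rim (a point): Centre of that cup's mouth, level with its rim; z out of the mouth. Nested cups cling: 4 to 6 N part them by straight pull, but the cups below then come up too. Turned about the axis (either way, or to and fro) while lifted along it, it slips free: at most about 10 mm of lift per radian. The cling ends after 10 mm of lift; then draw it straight out along the axis.
- pile (a joint): How far the remaining cups are drawn up out of the tube along its axis, m; 0 = fully down. They cannot turn; only their weight and a soft collar hold them down, with about 1.5 N in all.
- holder_mouth (a point): Cup holder: grey foot (190 x 120 mm), clear tube leaning 25 deg to its front (robot side) with the pile of cups. Point on the tube's axis at the second cup's rim, where the top cup's band begins. Fixed. z up along the axis, x to the holder's back, y to the left as the robot sees it. A grey deck (92 along x, 104 along y) round the tube lies 8 mm below.
- hood (a joint): Angle of the clear box hood (blue lower edge; 90 along x, 98 along y, 55 mm high) on the deck, rad: 0 latched, 2.5 fully open, kept open by its spring. Hinged on the holder's +y side, 58 mm from the tube's axis. Opens in about 0.5 s, needs free space above; its tongue on the -y side ends 62 mm from the axis. Open, it leans out to +y: 58 to 180 mm from the axis, up to 60 mm above holder_mouth.
- latch (a joint): Angle of the orange thumb latch, rad: 0 at rest, 0.30 at its stop. It frees the hood at about 0.15 to 0.2 (the pad 6 to 8 mm down, about 5 N) and springs back when let go.
- latch_pad (a point): Middle of the upper face of the latch's orange pad (36 along the holder's x, 26 mm along y) on the holder's -y side (right, from the robot), 99.5 mm from the tube's axis, 37 mm below holder_mouth along it. Push on it with closed fingers along the tube's axis (leaning 25 deg to the robot), leaning some 10 deg to the -y side as well, to keep the gripper's body clear of the hood.
- scale_pan (a point): White bench scale (215 x 165 mm, 32 mm high) with a round steel pan 140 mm in diameter. This point is the centre of the pan's upper face, 44 mm above the table; z up. Fixed.
- paint_a: White dropper bottle with grey label and black cap, 27 mm diameter, 82 mm tall, beside the holder. Leave it. Origin at its underside.
- paint_b: White dropper bottle with red label, 27 mm diameter, 82 mm tall. Leave it. Origin at its underside.
- wash_bottle: White bottle with blue cap, 54 mm diameter, 128 mm tall, beside the scale. Leave it. Origin at its underside.
- jar: Glass jar with cork, 48 mm diameter, 58 mm tall. Leave it. Origin at its underside.
- grip_stand: Turned wooden painting grip with a cork top, 44 mm diameter, 84 mm tall. Leave it. Origin at its underside.
- brush: Paint brush, 170 mm, lying on the mat. Leave it. Origin near its middle.

How it is judged:
On the way, in this order (a step that is already met when the one before it is completed fails the run):
1. the dust hood has sprung fully open (value of joint hood above 2.1 rad), for 0.2 s.
2. the top cup is drawn clear out of the pile and the other cups have stayed down (raised less than 15 mm) (z of cup in the frame of holder_mouth above 0.005 m and value of joint pile below 0.015 m), for 0.1 s.
At the end, for the whole second after the job is handed in: The cup stands upright (within 0.1 rad) and at rest on the scale's pan, its centre within 35 mm of the pan's centre; the remaining cups are down in the tube (raised less than 12 mm) and the hood stands open (above 2.1 rad) (horizontal distance between cup and scale_pan below 0.035 m and z of cup in the frame of scale_pan between -0.006 and 0.006 m and angle between cup's own z axis and vertical below 0.1 rad and linear speed of cup below 0.03 m/s and value of joint pile below 0.012 m and value of joint hood above 2.1 rad); the robot touches nothing.
It fails at once if the hood is touched by the robot (more than 1 N) (contact force between any of the fingers, the arm and hood above 1 N).
It fails at once if the other cups are dragged up out of the tube (20 mm or more) (value of joint pile above 0.02 m).
It fails at once if the cup is dropped (moving faster than 0.5 m/s while not held) (contact force between the fingers and cup below 0.05 N and linear speed of cup above 0.5 m/s).
It fails at once if a bottle, the jar, the painting grip or the brush is moved more than 30 mm or knocked over (distance of any of paint_a, paint_b, wash_bottle, jar, grip_stand, brush from where it was at the start of the episode above 0.03 m or angle between any of paint_a, paint_b, wash_bottle, jar, grip_stand's own z axis and vertical above 0.5 rad).
It also fails if it takes over 64 s, if anything falls off the work surface, if the arm or the gripper's body presses on something with over 40 N, if the wrist force passes 120 N, or if a joint passes its speed limit or range.

## Working session

There is one attempt and no reset: what is moved stays moved. The work goes in short steps, Python scripts to look and compute and a tool call to move; the robot and the scene stay as the last step left them, time stands still between calls to the robot, and variables do not carry over. Pictures are saved under pics/ and viewed, at most 10 in all, crops included, and the job is handed in when it is done.

Besides the shell and the picture viewer there is one more tool, called after "Emit:" as name(argument=value, ...), one argument or row to a line, values as JSON. apply_moves: Moves the arm, as the interface text tells. Its arguments: {"type":"object","properties":{"commands":{"type":"array","items":{"type":"array","items":{"type":"number"}}},"grip_force":{"type":"number"}},"required":["commands"]}

```bash
mkdir -p pics; ls; cat > h.py <<'E'
import numpy as np,cv2
from bench import arm
from scipy.spatial.transform import Rotation as R
def snap(c,name=None):
    p,d=arm.grab_frame(c)
    if name: cv2.imwrite('pics/'+name,cv2.cvtColor(p,cv2.COLOR_RGB2BGR))
    return p,d
def w(c,p):
    T=np.array(arm.calibration(c)["T"]);return T[:3,:3]@np.array(p)+T[:3,3]
def pix(c,P):
    k=arm.calibration(c);T=np.linalg.inv(np.array(k["T"]))
    r,_=cv2.Rodrigues(T[:3,:3]);return cv2.projectPoints(np.array(P,float).reshape(-1,3),r,T[:3,3],np.array(k["camera_matrix"]),np.array(k["dist_coeffs"],float))[0].reshape(-1,2)
def cloud(c,d):
    k=arm.calibration(c);h,wd=d.shape
    uv=np.stack(np.meshgrid(np.arange(wd),np.arange(h)),-1).reshape(-1,1,2).astype(np.float64)
    n=cv2.undistortPoints(uv,np.array(k["camera_matrix"]),np.array(k["dist_coeffs"],float)).reshape(h,wd,2)
    X=np.dstack([n*d[...,None],d]);T=np.array(k["T"]);return X@T[:3,:3].T+T[:3,3]
E
python3 - <<'E'
from h import *
print(arm.pinch_z)
o=arm.get_obs();print(o["position"],o["tool_rot"],R.from_quat(np.roll(o["tool_rot"],-1)).as_matrix().round(3))
for c in("scene","top"):
    snap(c,c+"0.png")
    print(c,np.array(arm.calibration(c)["T"]).round(3).tolist())
    for l in("cup_rim","holder_mouth","latch_pad","scale_pan","cup","paint_a","wash_bottle","jar","grip_stand","brush"):
        for r in arm.place_of(c,l)[:2]:
            P=w(c,r["centre"]);print(l,P.round(4),round(r["conf"],2),pix(c,P).round(0))
E
```

```text
pics
0.0188
[ 0.14846234 -0.60684219  0.21405728] [-5.53806735e-04  9.92819107e-01  1.19624056e-01 -7.28823727e-06] [[ 0.971  0.238 -0.   ]
 [ 0.238 -0.971  0.001]
 [ 0.    -0.001 -1.   ]]
scene [[0.742, 0.364, -0.563, 1.271], [0.67, -0.416, 0.614, -0.695], [-0.011, -0.834, -0.552, 0.764], [0.0, 0.0, 0.0, 1.0]]
holder_mouth [ 0.5695 -0.1829  0.1546] 0.64 [[178. 215.]]
latch_pad [ 0.5663 -0.2789  0.1262] 0.64 [[144. 244.]]
scale_pan [0.6336 0.2248 0.0522] 0.65 [[305. 190.]]
paint_a [ 0.685  -0.0766 -0.0012] 0.69 [[248. 265.]]
paint_a [0.4686 0.3349 0.0032] 0.44 [[284. 171.]]
wash_bottle [0.5323 0.1016 0.0028] 0.78 [[251. 209.]]
wash_bottle [0.4706 0.3372 0.0016] 0.63 [[285. 172.]]
jar [0.4012 0.2049 0.0007] 0.47 [[242. 180.]]
jar [ 0.6851 -0.0766  0.0014] 0.31 [[248. 265.]]
brush [ 0.4174 -0.2333  0.0011] 0.46 [[130. 249.]]
top [[-0.022, -0.999, 0.035, 0.548], [-1.0, 0.021, -0.019, 0.007], [0.018, -0.035, -0.999, 1.057], [0.0, 0.0, 0.0, 1.0]]
holder_mouth [ 0.5605 -0.1736  0.1549] 0.76 [[317. 197.]]
latch_pad [ 0.5585 -0.282   0.122 ] 0.54 [[355. 197.]]
scale_pan [0.6264 0.2225 0.0432] 0.78 [[173. 178.]]
paint_a [0.4667 0.3368 0.0006] 0.59 [[138. 233.]]
paint_a [ 6.784e-01 -8.250e-02 -1.000e-04] 0.55 [[276. 160.]]
wash_bottle [0.5334 0.1072 0.0009] 0.84 [[215. 209.]]
jar [4.041e-01 2.084e-01 2.000e-04] 0.53 [[182. 253.]]
grip_stand [ 0.7697 -0.0176 -0.002 ] 0.72 [[254. 131.]]
grip_stand [ 0.4112 -0.2334 -0.    ] 0.2 [[328. 247.]]
brush [ 0.6789 -0.0809 -0.0052] 0.58 [[276. 160.]]
brush [ 0.4113 -0.2328 -0.0018] 0.43 [[328. 247.]]
```

View pics/scene0.png

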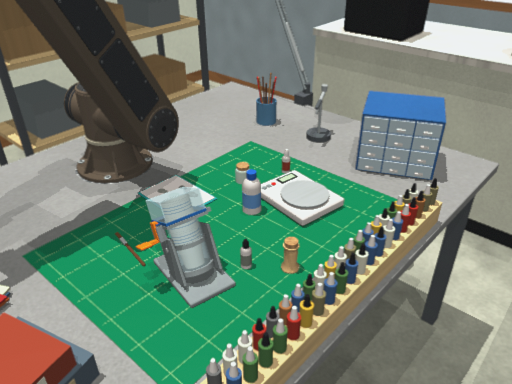

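View pics/top0.png

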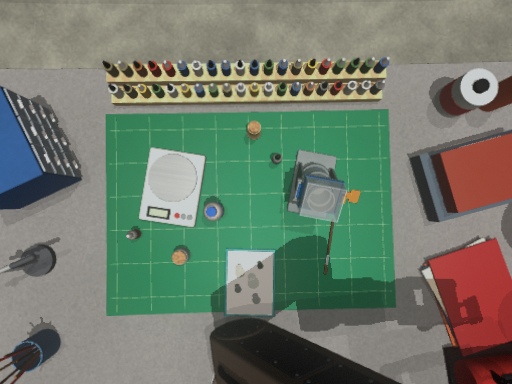

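```bash
python3 - <<'E'
from h import *
for c in("scene","top"):
    p,d=snap(c);X=cloud(c,d)
    hsv=cv2.cvtColor(p,cv2.COLOR_RGB2HSV).astype(int)
    m=(hsv[...,0]>4)&(hsv[...,0]<20)&(hsv[...,1]>170)&(hsv[...,2]>120)&(d>0)
    n,l,s,ce=cv2.connectedComponentsWithStats(m.astype(np.uint8))
    for i in range(1,n):
        if s[i,4]>15:
            q=X[l==i];print(c,s[i],np.median(q,0).round(4),q.min(0).round(3),q.max(0).round(3))
            mm=q.mean(0);u,sv,vt=np.linalg.svd(q-mm);print(mm.round(4),vt[2].round(2),vt[0].round(2))
    m=(hsv[...,0]>95)&(hsv[...,0]<130)&(hsv[...,1]>120)&(d>0)
    n,l,s,ce=cv2.connectedComponentsWithStats(m.astype(np.uint8))
    for i in range(1,n):
        if s[i,4]>15:
            q=X[l==i];print(c,'blue',s[i],np.median(q,0).round(4),q.min(0).round(3),q.max(0).round(3))
E
```

```text
scene [136 222  23  28 179] [ 0.5688 -0.2624  0.1298] [ 0.418 -0.297  0.001] [ 0.583 -0.186  0.166]
[ 0.5676 -0.265   0.1338] [ 0.72  0.46 -0.51] [-0.68  0.35 -0.65]
scene [   0  314   70   70 3022] [ 0.6373 -0.5781  0.1117] [ 0.518 -0.633  0.107] [ 0.7   -0.525  0.116]
[ 0.6303 -0.5786  0.1117] [ 0.   -0.01  1.  ] [ 1.   -0.09 -0.  ]
scene blue [ 363   91   83   35 1975] [0.7111 0.6253 0.2009] [ 0.266  0.495 -0.116] [0.851 1.503 0.206]
scene blue [431 127  13  52  69] [0.8485 0.5968 0.0858] [0.845 0.591 0.007] [0.852 0.604 0.185]
scene blue [357 136   4  28  28] [0.6381 0.4995 0.0756] [0.635 0.495 0.028] [0.641 0.505 0.122]
scene blue [247 169   9  11  87] [0.5391 0.0991 0.1268] [0.391 0.088 0.004] [0.549 0.278 0.132]
scene blue [243 194  18  14 202] [0.5507 0.0848 0.0459] [0.522 0.074 0.025] [0.562 0.116 0.067]
scene blue [157 208  49  18 143] [ 0.6094 -0.2034  0.1745] [ 0.56  -0.241  0.152] [ 0.623 -0.143  0.18 ]
scene blue [393 221   9  18  80] [0.9401 0.1691 0.1026] [0.926 0.164 0.071] [0.945 0.183 0.118]
scene blue [363 229  23  35 307] [0.9378 0.0859 0.0985] [0.869 0.045 0.059
[... 304 characters left out ...]
4  0.047] [ 0.894 -0.127  0.084]
scene blue [226 369  15  15 123] [ 0.9387 -0.3832  0.1152] [ 0.919 -0.391  0.1  ] [ 0.945 -0.366  0.119]
top [446 324  10  22  47] [ 0.1435 -0.5851  0.0054] [ 0.117 -0.596  0.   ] [ 0.178 -0.574  0.008]
[ 0.1452 -0.5852  0.0049] [ 0.17 -0.56  0.81] [-0.95 -0.32 -0.02]
top blue [   0   87   43  121 2907] [0.6633 0.5717 0.1992] [0.554 0.503 0.067] [0.843 0.671 0.205]
top blue [306 175  38   8  43] [ 0.6066 -0.1891  0.1731] [ 0.598 -0.236  0.165] [ 0.618 -0.142  0.179]
top blue [296 184   8  14  65] [ 0.5802 -0.1284  0.1546] [ 0.562 -0.136  0.144] [ 0.596 -0.12   0.163]
top blue [206 207  10  10  74] [0.5305 0.1055 0.1273] [0.517 0.095 0.124] [0.541 0.119 0.131]
```

The scene view shows the hooded holder (mouth ≈ 178,215), the latch at (148,242) and the pan at (305,193). In the top view the holder is at (317,197), the latch at (353,197) and the pan at (175,177). All of this agrees with the networks. Next I need the holder's yaw and tighter points.

```bash
python3 - <<'E'
from h import *
for c in("scene","top"):
    p,d=snap(c);X=cloud(c,d)
    hsv=cv2.cvtColor(p,cv2.COLOR_RGB2HSV).astype(int)
    inb=(abs(X[...,0]-.57)<.12)&(abs(X[...,1]+.2)<.13)&(d>0)
    m=inb&(hsv[...,0]>5)&(hsv[...,0]<24)&(hsv[...,1]>130)&(hsv[...,2]>120)&(X[...,2]>.08)&(X[...,1]<-.25)
    q=X[m];print(c,'orange',len(q),np.median(q,0).round(4),q.min(0).round(3),q.max(0).round(3))
    m=inb&(hsv[...,0]>95)&(hsv[...,0]<130)&(hsv[...,1]>100)&(X[...,2]>.12)
    n,l,s,ce=cv2.connectedComponentsWithStats(m.astype(np.uint8))
    for i in range(1,n):
        if s[i,4]>15:
            q=X[l==i];mm=q.mean(0);u,sv,vt=np.linalg.svd(q-mm);print(c,'blue',s[i,4],mm.round(4),vt[0].round(3),sv.round(3))
    # foot: grey, low
    m=inb&(X[...,2]>.004)&(X[...,2]<.025)&(hsv[...,1]<60)
    q=X[m][:,:2].astype(np.float32);print(c,'foot',len(q),cv2.minAreaRect(q))
    # pan
    m=(abs(X[...,2]-.044)<.006)&(abs(X[...,0]-.63)<.12)&(abs(X[...,1]-.22)<.12)
    q=X[m];print('pan',cv2.minEnclosingCircle(q[:,:2].astype(np.float32)),q.mean(0).round(4))
P=[]
for c in("scene","top")*3:
    snap(c)
    for l in("holder_mouth","latch_pad","scale_pan"):
        for r in arm.place_of(c,l)[:1]: P.append((l,c,w(c,r["centre"])))
for l in("holder_mouth","latch_pad","scale_pan"):
  for c in("scene","top"):
    q=[x[2] for x in P if x[0]==l and x[1]==c];print(l,c,len(q),np.mean(q,0).round(4) if q else 0)
print(arm.get_obs()["time_s"])
E
```

```text
scene orange 140 [ 0.5739 -0.2742  0.1286] [ 0.548 -0.296  0.116] [ 0.585 -0.25   0.159]
scene blue 158 [ 0.6051 -0.2002  0.173 ] [-0.364 -0.929 -0.071] [0.417 0.125 0.027]
scene foot 1273 ((0.5971313714981079, -0.17943161725997925), (0.1727214753627777, 0.18570618331432343), 89.88316345214844)
pan ((0.6058310270309448, 0.19655726850032806), 0.106340192258358) [0.6338 0.2167 0.0454]
top orange 132 [ 0.5647 -0.2759  0.1235] [ 0.546 -0.291  0.113] [ 0.578 -0.257  0.133]
top blue 145 [ 0.5919 -0.1542  0.1634] [-0.313  0.92  -0.237] [0.447 0.168 0.028]
top foot 664 ((0.605102002620697, -0.18596678972244263), (0.11808938533067703, 0.18840911984443665), 78.02134704589844)
pan ((0.6086245179176331, 0.22884126007556915), 0.08977371454238892) [0.6278 0.225  0.0434]
holder_mouth scene 3 [ 0.5135 -0.0559  0.1041]
holder_mouth top 3 [ 0.5597 -0.1753  0.1572]
latch_pad scene 3 [ 0.5099 -0.119   0.085 ]
latch_pad top 3 [ 0.6002 -0.2147  0.0831]
scale_pan scene 3 [0.6315 0.2228 0.0487]
scale_pan top 3 [0.6299 0.2243 0.0421]
2.5
```

```bash
cat >> h.py <<'E'
def frame(psi):
    a=np.radians(25);return (R.from_euler('z',psi)*R.from_euler('y',-a)).as_matrix()
E
python3 - <<'E'
from h import *
from scipy.optimize import least_squares
Q={}
for c in("scene","top"):
    p,d=snap(c);X=cloud(c,d);hsv=cv2.cvtColor(p,cv2.COLOR_RGB2HSV).astype(int)
    inb=(abs(X[...,0]-.57)<.12)&(abs(X[...,1]+.18)<.08)&(d>0)&(X[...,2]>.12)
    m=inb&(hsv[...,0]>95)&(hsv[...,0]<130)&(hsv[...,1]>110);Q[c]=X[m]
    r=[x for x in arm.place_of(c,"holder_mouth")];print([w(c,x["centre"]).round(3) for x in r])
    r=[x for x in arm.place_of(c,"latch_pad")];print([w(c,x["centre"]).round(3) for x in r])
def f(v,q):
    L=(q-v[:3])@frame(v[3])
    # z band 0..6 mm over deck
    dz=L[:,2]+.008; dz=dz-np.clip(dz,0,.006)
    a=np.abs(L[:,:2])-[.045,.049]
    o=np.maximum(a,0);dd=np.hypot(o[:,0],o[:,1])+np.minimum(a.max(1),0)
    return np.r_[dz,dd]
for n,q in(("scene",Q["scene"]),("top",Q["top"]),("both",np.vstack(list(Q.values())))):
  for p0 in(-.05,-.25):
    s=least_squares(f,[.563,-.177,.155,p0],args=(q,),loss='soft_l1',f_scale=.002);print(n,len(q),s.x.round(4),s.cost*1e6)
v=s.x;F=frame(v[3]);print('pad',(v[:3]+F@[0,-.0995,-.037]).round(4),F.round(3))
E
```

```text
[array([0.532, 0.101, 0.004])]
[array([ 0.566, -0.276,  0.122])]
[array([ 0.559, -0.179,  0.154])]
[array([ 0.56 , -0.283,  0.126])]
scene 157 [ 0.5691 -0.1845  0.1606 -0.2052] 170.87636534717936
scene 157 [ 0.5691 -0.1845  0.1606 -0.2052] 170.87636535772543
top 127 [ 0.5664 -0.1764  0.1591 -0.2164] 321.51287399034726
top 127 [ 0.5663 -0.1765  0.159  -0.2121] 321.1098117087872
both 284 [ 0.5691 -0.1797  0.1603 -0.2169] 982.0599761078103
both 284 [ 0.5691 -0.1797  0.1603 -0.2169] 982.0599761407387
pad [ 0.5629 -0.2802  0.1268] [[ 0.885  0.215 -0.413]
 [-0.195  0.977  0.091]
 [ 0.423  0.     0.906]]
```

The fits agree: mouth ≈ (0.566, -0.179, 0.157), yaw ≈ -0.212 rad, pad ≈ (0.561, -0.280, 0.125). Moves can't tilt the tool, so I'll work with it vertical. For the press, the jaw axis goes along the holder's x, which keeps the narrow body side toward the hood.

Emit:
apply_moves(
  commands=[
    [0,0,-0.006,-0.14,-1],
    [0,0,-0.006,-0.14,-1],
    [0,0,-0.006,-0.14,-1],
    [0,0,-0.006,-0.14,-1],
    [0,0,-0.006,-0.14,-1],
    [0,0,-0.006,-0.14,-1],
    [0,0,-0.006,-0.14,-1],
    [0,0,-0.006,-0.14,-1],
  ],
)

```text
time_s: 3.6
position: [0.1485, -0.6071, 0.2629]
tool_rot: [0.0, 0.776, 0.631, -0.0]
contact_force: [-0.7, -0.1, 0.5]
gripper_width: 0.383
gripper_force: 0.0
```

Emit:
apply_moves(
  commands=[
    [0.033,0.028,0,0,-1],
    [0.033,0.028,0,0,-1],
    [0.033,0.028,0,0,-1],
    [0.033,0.028,0,0,-1],
    [0.033,0.028,0,0,-1],
    [0.033,0.028,0,0,-1],
    [0.033,0.028,0,0,-1],
    [0.033,0.028,0,0,-1],
  ],
)

```text
time_s: 4.4
position: [0.424, -0.3946, 0.2628]
tool_rot: [0.0, 0.778, 0.629, -0.0]
contact_force: [0.2, -1.2, 0.2]
gripper_width: 0.003
gripper_force: 0.0
```

Emit:
apply_moves(
  commands=[
    [0.03,0.028,0,0,-1],
    [0.03,0.028,0,0,-1],
    [0.03,0.028,0,0,-1],
    [0,0,0,0,-1],
    [0,0,0,0,-1],
  ],
)

```text
time_s: 4.9
position: [0.5241, -0.3249, 0.2624]
tool_rot: [-0.0, 0.777, 0.629, -0.0]
contact_force: [-0.8, -0.8, -0.4]
gripper_width: 0.006
gripper_force: 0.0
```

```bash
cat >> h.py <<'E'
M=np.array([.566,-.179,.157]);F=frame(-.212)
def st():
    o=arm.get_obs();Rt=R.from_quat(np.roll(o["tool_rot"],-1)).as_matrix();P=np.array(o["position"])
    print('t',o["time_s"],'P',P.round(4),'x',Rt[:,0].round(3),'y',Rt[:,1].round(3),'z',Rt[:,2].round(3),'hold',(F.T@(P-M)).round(4),'w',round(o["gripper_width"],3),'gf',o["gripper_force"],'f',np.round(o["contact_force"],2),'q',np.round(o["qpos"],2))
    return P,Rt
E
python3 - <<'E'
from h import *
P,Rt=st()
T=M+F@[-.002,-.106,-.037];print('target',T,'tool delta',(Rt.T@(T-P)).round(4), 'axis dir in tool',(Rt.T@(-F[:,2])).round(3))
snap("scene","scene1.png")
E
```

```text
t 4.9 P [ 0.5241 -0.3249  0.2624] x [ 0.208  0.978 -0.   ] y [ 0.978 -0.208 -0.   ] z [-0.  0. -1.] hold [ 0.0352 -0.1515  0.0999] w 0.006 gf 0.0 f [-0.85 -0.83 -0.44] q [-0.66  0.44  1.52 -0.    1.19 -0.45]
target [ 0.55721072 -0.28553572  0.12262138] tool delta [0.0454 0.0243 0.1397] axis dir in tool [-0.001  0.423  0.906]
```

View pics/scene1.png

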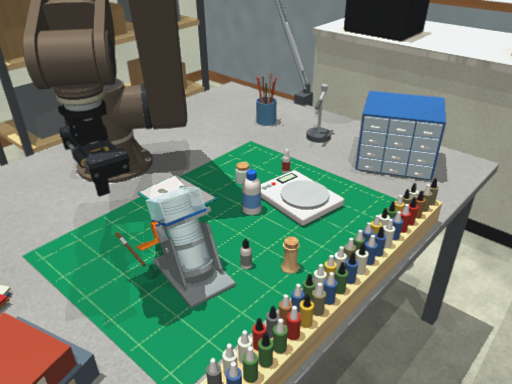

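The gripper is at (100,165), its long side running down-right, along world x. I'll confirm that with depth.

```bash
python3 - <<'E'
from h import *
P,Rt=st()
p,d=snap("scene");X=cloud("scene",d);L=(X-P)@Rt
m=(d>0)&(abs(L[...,0])<.15)&(abs(L[...,1])<.15)
for a in range(-160,10,15):
    q=L[m&(L[...,2]*1000>a)&(L[...,2]*1000<a+15)]
    if len(q)>5: print(a,len(q),np.percentile(q,[1,99],axis=0)[:,:2].round(3).tolist())
E
```

```text
t 4.95 P [ 0.5235 -0.3255  0.2625] x [ 0.209  0.978 -0.   ] y [ 0.978 -0.209 -0.   ] z [-0. -0. -1.] hold [ 0.0348 -0.1522  0.1002] w 0.004 gf 0.0 f [-1.1  -0.39  0.47] q [-0.66  0.44  1.52 -0.    1.19 -0.45]
-160 253 [[-0.025, -0.025], [0.025, 0.021]]
-145 291 [[-0.026, -0.044], [0.025, 0.021]]
-130 971 [[-0.035, -0.082], [0.031, 0.094]]
-115 515 [[-0.036, -0.077], [0.032, 0.093]]
-100 471 [[-0.036, -0.075], [0.032, 0.087]]
-85 128 [[-0.035, -0.076], [0.033, 0.086]]
-40 68 [[-0.012, -0.001], [0.011, 0.013]]
-25 78 [[-0.012, -0.005], [0.011, 0.012]]
-10 46 [[-0.011, -0.0], [0.012, 0.01]]
```

Emit:
apply_moves(
  commands=[
    [0.022,0.006,0,0,-1],
    [0.022,0.006,0,0,-1],
    [0,0,0.035,0,-1],
    [0,0,0.035,0,-1],
    [0,0,0.03,0,-1],
    [0,0,0.01,0,-1],
    [0,0,0,0,-1],
    [0,0,0,0,-1],
  ],
)

```text
time_s: 5.8
position: [0.5449, -0.2858, 0.154]
tool_rot: [0.001, 0.778, 0.628, 0.0]
contact_force: [-0.1, -0.3, 1.2]
gripper_width: 0.002
gripper_force: 0.0
```

```bash
python3 - <<'E'
from h import *
P,Rt=st()
T=M+F@[-.002,-.108,-.037];print('target',T,'tool delta',(Rt.T@(T-P)).round(4))
p,d=snap("scene","scene2.png")
cv2.imwrite('pics/s2c.png',cv2.resize(cv2.cvtColor(p,cv2.COLOR_RGB2BGR)[130:310,70:310],None,fx=3,fy=3))
E
```

```text
t 5.8 P [ 0.5449 -0.2858  0.154 ] x [ 0.21   0.978 -0.001] y [ 0.978 -0.21   0.002] z [ 0.001 -0.001 -1.   ] hold [ 0.0004 -0.1089 -0.0035] w 0.002 gf 0.0 f [-0.1  -0.26  1.18] q [-0.59  0.54  1.65 -0.    0.95 -0.38]
target [ 0.55678988 -0.28749094  0.12262138] tool delta [0.0009 0.0119 0.0314]
```

View pics/s2c.png

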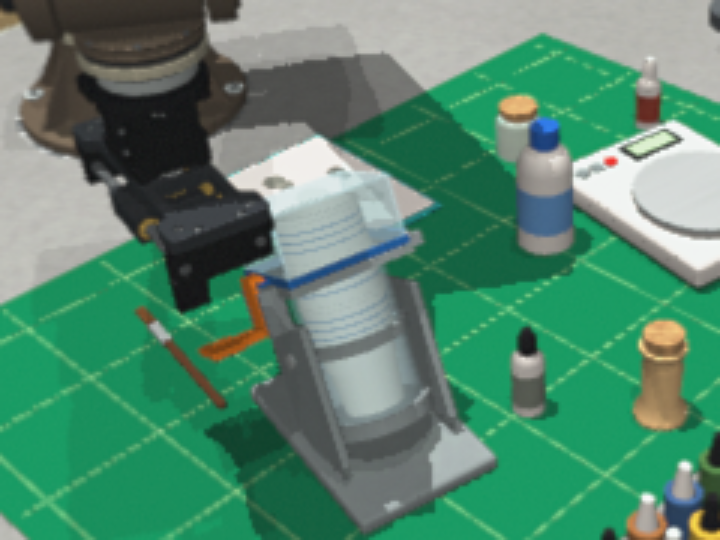

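The closed fingers sit over the orange pad, with tips at about (193,300) and pad at (225,345) in the crop. The body's edge is beside the hood, and the computed gap to the hood wall is about 20 mm. Now I'll press along the tube's axis.

Emit:
apply_moves(
  commands=[
    [0,0.003,0.007,0,-1],
    [0,0.003,0.007,0,-1],
    [0,0.002,0.005,0,-1],
    [0,0.002,0.004,0,-1],
    [0,0.001,0.003,0,-1],
    [0,0,0,0,-1],
  ],
)

```text
time_s: 6.45
position: [0.5555, -0.2872, 0.1261]
tool_rot: [-0.0, 0.778, 0.629, -0.0]
contact_force: [0.1, 0.4, -0.3]
gripper_width: 0.005
gripper_force: 0.0
```

Emit:
apply_moves(
  commands=[
    [0,0.001,0.003,0,-1],
    [0,0.001,0.003,0,-1],
    [0,0.001,0.002,0,-1],
    [0,0,0,0,-1],
  ],
)

```text
time_s: 6.85
position: [0.5586, -0.2879, 0.1187]
tool_rot: [0.0, 0.778, 0.629, 0.0]
contact_force: [-0.4, 2.3, 5.0]
gripper_width: 0.006
gripper_force: 2.2
```

```bash
python3 - <<'E'
from h import *
st()
E
```

```text
t 6.85 P [ 0.5586 -0.2879  0.1187] x [ 0.209  0.978 -0.   ] y [ 0.978 -0.209  0.   ] z [ 0. -0. -1.] hold [-0.002  -0.108  -0.0413] w 0.006 gf 2.191490263212472 f [-0.41  2.3   5.  ] q [-0.58  0.6   1.65  0.    0.9  -0.37]
```

Contact at about 5 N; I'll press 4 to 5 mm further, then hold.

Emit:
apply_moves(
  commands=[
    [0,0.001,0.002,0,-1],
    [0,0.001,0.002,0,-1],
    [0,0.001,0.002,0,-1],
    [0,0,0,0,-1],
    [0,0,0,0,-1],
  ],
)

```text
time_s: 7.35
position: [0.561, -0.2883, 0.1132]
tool_rot: [-0.0, 0.778, 0.629, -0.0]
contact_force: [-3.7, 2.8, 8.7]
gripper_width: 0.008
gripper_force: 4.4
```

```bash
python3 - <<'E'
from h import *
st()
p,d=snap("scene","scene3.png")
cv2.imwrite('pics/s3c.png',cv2.resize(cv2.cvtColor(p,cv2.COLOR_RGB2BGR)[130:310,70:310],None,fx=3,fy=3))
E
```

```text
t 7.35 P [ 0.561  -0.2883  0.1132] x [0.209 0.978 0.   ] y [ 0.978 -0.209 -0.001] z [-0.  0. -1.] hold [-0.002  -0.1079 -0.0473] w 0.008 gf 4.4335894379764795 f [-3.71  2.75  8.67] q [-0.58  0.61  1.64 -0.    0.89 -0.37]
```

View pics/s3c.png

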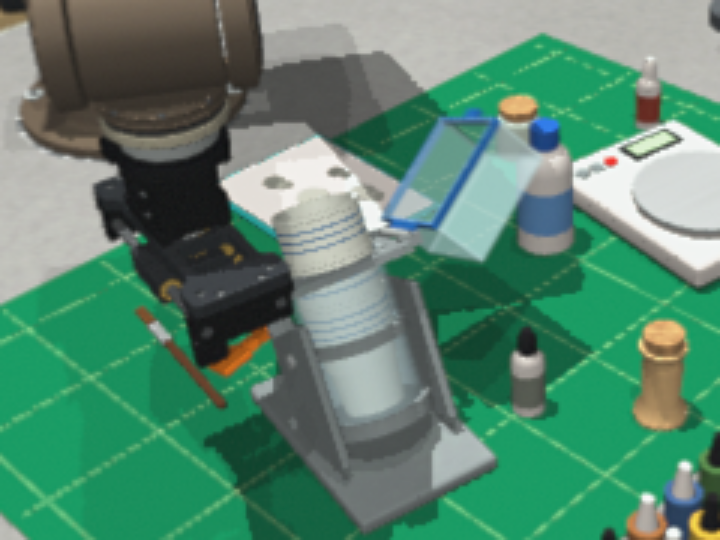

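The hood stands fully open: blue edge at (440,170) in the crop, the cup band bare at (320,225). Next I'll retreat up and out, then turn the jaws.

Emit:
apply_moves(
  commands=[
    [-0.008,0,-0.03,0,-1],
    [-0.02,0,-0.045,0,-1],
    [-0.02,0,-0.045,0,-1],
    [0,0,-0.045,0.14,-1],
    [0,0,0,0.145,0],
    [0,0,0,0.145,0.3],
    [0,0,0,0.145,0.6],
    [0,0,0,0.145,0.6],
  ],
)

```text
time_s: 8.2
position: [0.5511, -0.3355, 0.2774]
tool_rot: [-0.0, 0.95, 0.312, -0.0]
contact_force: [-0.2, -0.2, 0.2]
gripper_width: 0.286
gripper_force: 0.0
```

Emit:
apply_moves(
  commands=[
    [0,0,0,0.145,0.6],
    [0,0,0,0.145,0.6],
    [0,0,0,0.145,0.6],
    [0,0,0,0.14,0.6],
    [0,0,0,0.14,0.6],
    [0,0,0,0.14,0.6],
  ],
)

```text
time_s: 8.8
position: [0.5511, -0.3356, 0.2773]
tool_rot: [0.0, 0.994, -0.11, -0.0]
contact_force: [-0.2, -0.1, 0.2]
gripper_width: 0.77
gripper_force: 0.0
```

```bash
python3 - <<'E'
from h import *
P,Rt=st()
for c in("scene","top"):
    p,d=snap(c);X=cloud(c,d)
    if c=="top": cv2.imwrite('pics/t4c.png',cv2.resize(cv2.cvtColor(p,cv2.COLOR_RGB2BGR)[120:280,230:430],None,fx=3,fy=3))
    for l in("cup_rim","holder_mouth","cup"):
        for r in arm.place_of(c,l)[:2]:
            Q=w(c,r["centre"]);print(c,l,Q.round(4),round(r["conf"],2),(F.T@(Q-M)).round(4))
    L=(X-M)@F
    m=(d>0)&(np.hypot(L[...,0],L[...,1])<.045)&(L[...,2]>.006)&(L[...,2]<.045)
    q=L[m];print(c,len(q),np.percentile(q,[0,2,50,98,100],axis=0).round(4).tolist())
    # circle fit on outer band
    b=q[(q[:,2]>.008)&(q[:,2]<.03)&(np.hypot(q[:,0],q[:,1])>.028)]
    from scipy.optimize import least_squares
    if len(b)>20:
        s=least_squares(lambda v:np.hypot(b[:,0]-v[0],b[:,1]-v[1])-.033,[0,0],loss='soft_l1',f_scale=.001);print('band centre',len(b),s.x.round(4),np.std(s.fun).round(4))
E
```

```text
t 8.8 P [ 0.5511 -0.3356  0.2773] x [ 0.976 -0.219 -0.001] y [-0.219 -0.976  0.   ] z [-0.001 -0.    -1.   ] hold [ 0.0675 -0.1562  0.1012] w 0.77 gf 0.0 f [-0.2  -0.06  0.22] q [-0.65  0.47  1.42 -0.    1.25  1.14]
scene cup_rim [ 0.5534 -0.1724  0.1926] 0.59 [0.0026 0.0038 0.0381]
scene holder_mouth [ 0.5681 -0.1826  0.1565] 0.92 [ 0.0024 -0.0031 -0.0016]
scene cup [0.6327 0.2247 0.05  ] 0.49 [-0.0631  0.4086 -0.0886]
scene 500 [[-0.0298, -0.0348, 0.006], [-0.0263, -0.0337, 0.0069], [0.0287, -0.0071, 0.0252], [0.0393, 0.0285, 0.0356], [0.0429, 0.0306, 0.0361]]
band centre 295 [ 0.0041 -0.0005] 0.0015
top cup_rim [ 0.5493 -0.1764  0.1898] 0.72 [-0.0015 -0.001   0.0368]
top holder_mouth [ 0.5602 -0.176   0.1558] 0.9 [-0.0062  0.0017  0.0016]
top cup [ 0.593  -0.1785  0.1051] 0.95 [ 0.0019  0.0062 -0.0581]
top 327 [[-0.0331, -0.0326, 0.0062], [-0.0317, -0.0307, 0.0073], [-0.0026, -0.0002, 0.026], [0.033, 0.0327, 0.0364], [0.0346, 0.0339, 0.0398]]
band centre 173 [0.0016 0.001 ] 0.0008
```

View pics/t4c.png

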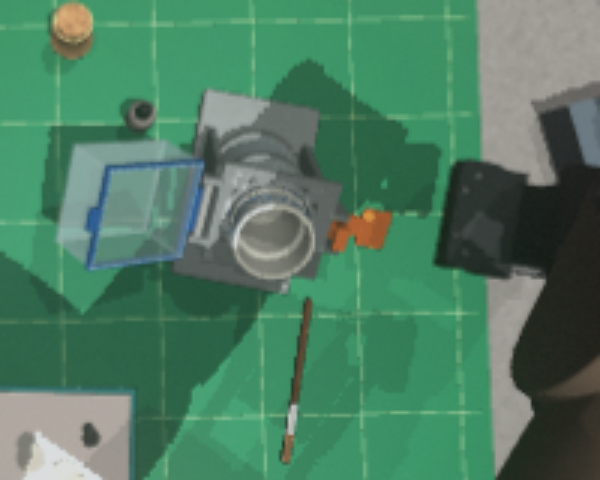

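The top view shows the open hood at (140,205), well left of the cup mouth at (272,235), with the latch at (365,230). The cup's band centre is within 2 mm of my frame. Next I'll go above the cup and down.

Emit:
apply_moves(
  commands=[
    [-0.008,-0.039,0,0,0.6],
    [-0.008,-0.039,0,0,0.6],
    [-0.008,-0.039,0,0,0.6],
    [-0.007,-0.039,0,0,0.6],
    [0,0,0.02,0,0.6],
    [0,0,0.02,0,0.6],
    [0,0,0,0,0.6],
  ],
)

```text
time_s: 9.9
position: [0.5535, -0.1758, 0.2357]
tool_rot: [-0.0, 0.994, -0.107, -0.002]
contact_force: [-0.1, 0.2, 0.5]
gripper_width: 0.8
gripper_force: 0.0
```

```bash
python3 - <<'E'
from h import *
P,Rt=st()
T=M+F@[.001,0,.028]-[0,0,.0188];print('target',T,'tool delta',(Rt.T@(T-P)).round(4),'axis',(Rt.T@F[:,2]).round(3))
p,d=snap("scene");X=cloud("scene",d);L=(X-M)@F
m=(d>0)&(L[...,1]>.06)&(L[...,1]<.19)&(abs(L[...,0])<.055)&(L[...,2]>0)&(L[...,2]<.09)
print('hood top z',np.percentile(X[m][:,2],[50,95,99,100]).round(3),len(X[m]))
E
```

```text
t 9.9 P [ 0.5535 -0.1758  0.2357] x [ 0.977 -0.212 -0.004] y [-0.212 -0.977 -0.001] z [-0.003  0.001 -1.   ] hold [0.0216 0.0005 0.0768] w 0.8 gf 0.0 f [-0.11  0.19  0.49] q [-0.42  0.41  1.64 -0.    1.1   1.36]
target [ 0.55531763 -0.17670079  0.16399924] tool delta [0.0022 0.0006 0.0717] axis [-0.426  0.    -0.905]
hood top z [0.184 0.217 0.225 0.23 ] 1064
```

Emit:
apply_moves(
  commands=[
    [0.002,0.001,0.02,0,0.6],
    [0,0,0.02,0,0.6],
    [0,0,0.02,0,0.6],
    [0,0,0.01,0,0.6],
    [0,0,0,0,0.6],
  ],
)

```text
time_s: 10.45
position: [0.556, -0.1781, 0.1673]
tool_rot: [-0.0, 0.994, -0.107, -0.001]
contact_force: [0.1, -0.7, 0.0]
gripper_width: 0.8
gripper_force: 0.0
```

Emit:
apply_moves(
  commands=[
    [0,0,0,0,0.2],
    [0,0,0,0,0.2],
    [0,0,0,0,0.2],
    [0,0,0,0,0.2],
    [0,0,0,0,0.2],
  ],
  grip_force=12,
)

```text
time_s: 10.95
position: [0.5563, -0.1779, 0.1686]
tool_rot: [0.0, 0.994, -0.107, 0.001]
contact_force: [-1.5, 1.7, 6.7]
gripper_width: 0.696
gripper_force: 12.0
```

```bash
python3 - <<'E'
from h import *
st()
E
```

```text
t 10.95 P [ 0.5563 -0.1779  0.1686] x [ 0.977 -0.213  0.001] y [-0.213 -0.977  0.   ] z [ 0.001 -0.001 -1.   ] hold [-0.0039 -0.001   0.0146] w 0.696 gf 11.992324643888423 f [-1.47  1.75  6.68] q [-0.42  0.48  1.71 -0.    0.94  1.36]
```

Width 66 mm and grip 12 N, so the band is held. Now the to-and-fro twist, with a small lift along the axis.

Emit:
apply_moves(
  commands=[
    [0,0,0,0.14,0.2],
    [-0.0003,0,-0.0006,-0.14,0.2],
    [-0.0003,0,-0.0006,-0.14,0.2],
    [-0.0003,0,-0.0006,0.14,0.2],
    [-0.0003,0,-0.0006,0.14,0.2],
    [-0.0003,0,-0.0006,-0.14,0.2],
    [-0.0003,0,-0.0006,-0.14,0.2],
    [0,0,0,0.14,0.2],
  ],
)

```text
time_s: 11.75
position: [0.5544, -0.1778, 0.1716]
tool_rot: [0.0, 0.995, -0.101, 0.0]
contact_force: [0.7, 0.1, -0.3]
gripper_width: 0.694
gripper_force: 12.0
```

```bash
python3 - <<'E'
from h import *
st()
for c in("scene","top"):
    p,d=snap(c)
    for l in("cup_rim","cup"):
        for r in arm.place_of(c,l)[:1]:
            Q=w(c,r["centre"]);print(c,l,round(r["conf"],2),(F.T@(Q-M)).round(4))
    if c=="scene": cv2.imwrite('pics/s5c.png',cv2.resize(cv2.cvtColor(p,cv2.COLOR_RGB2BGR)[130:310,90:290],None,fx=3,fy=3))
E
```

```text
t 11.75 P [ 0.5544 -0.1778  0.1716] x [ 0.979 -0.202  0.001] y [-0.202 -0.979  0.001] z [ 0.001 -0.001 -1.   ] hold [-0.0043 -0.0013  0.0181] w 0.694 gf 11.967385776251831 f [ 0.7   0.07 -0.31] q [-0.42  0.48  1.72 -0.    0.95  1.35]
scene cup_rim 0.79 [0.003  0.001  0.0387]
top cup_rim 0.35 [-0.2532  0.4825 -0.0565]
```

View pics/s5c.png

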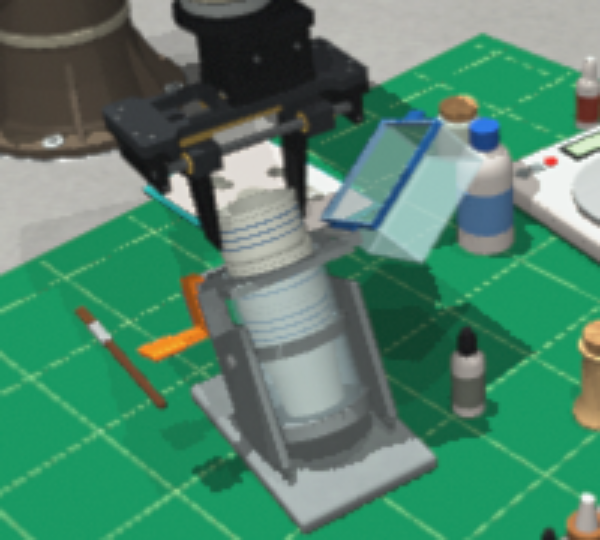

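The fingers straddle the cup band at (265,225) in the crop, clear of the open hood at (400,190). Force is near zero after 3.5 mm of lift, so I'll continue.

Emit:
apply_moves(
  commands=[
    [-0.0003,0,-0.0007,0.14,0.2],
    [-0.0003,0,-0.0007,-0.14,0.2],
    [-0.0003,0,-0.0007,-0.14,0.2],
    [-0.0003,0,-0.0007,0.14,0.2],
    [-0.0003,0,-0.0007,0.14,0.2],
    [-0.0003,0,-0.0007,-0.14,0.2],
    [-0.0003,0,-0.0007,-0.14,0.2],
    [-0.0003,0,-0.0007,0.14,0.2],
  ],
)

```text
time_s: 12.85
position: [0.5519, -0.1772, 0.1769]
tool_rot: [0.0, 0.995, -0.101, -0.0]
contact_force: [1.6, 2.1, 0.5]
gripper_width: 0.696
gripper_force: 12.0
```

Emit:
apply_moves(
  commands=[
    [-0.0003,0,-0.0007,0.14,0.2],
    [-0.0003,0,-0.0007,-0.14,0.2],
    [-0.0003,0,-0.0007,-0.14,0.2],
    [-0.0003,0,-0.0007,0.14,0.2],
    [-0.0003,0,-0.0007,0.14,0.2],
    [-0.0003,0,-0.0007,-0.14,0.2],
    [-0.0003,0,-0.0007,-0.14,0.2],
    [-0.0003,0,-0.0007,0.14,0.2],
  ],
)

```text
time_s: 13.65
position: [0.5495, -0.1766, 0.1824]
tool_rot: [0.0, 0.995, -0.101, -0.0]
contact_force: [0.0, -0.6, -0.9]
gripper_width: 0.694
gripper_force: 12.0
```

```bash
python3 - <<'E'
from h import *
st()
p,d=snap("scene");X=cloud("scene",d);L=(X-M)@F
for r in arm.place_of("scene","cup_rim")[:1]: print((F.T@(w("scene",r["centre"])-M)).round(4))
m=(d>0)&(abs(L[...,1])<.02)&(L[...,0]>.005)&(L[...,0]<.045)
for a in range(-10,60,4):
    q=L[m&(L[...,2]*1000>=a)&(L[...,2]*1000<a+4)]
    if len(q)>2: print(a,len(q),np.median(np.hypot(q[:,0]-.003,q[:,1])).round(4))
E
```

```text
t 13.65 P [ 0.5495 -0.1766  0.1824] x [ 0.98  -0.201 -0.   ] y [-0.201 -0.98   0.   ] z [-0. -0. -1.] hold [-0.0044 -0.0011  0.0301] w 0.694 gf 11.983268778458296 f [ 0.01 -0.55 -0.93] q [-0.43  0.46  1.72 -0.    0.97  1.35]
-10 32 0.0347
-6 28 0.0346
-2 38 0.0338
2 29 0.03
6 29 0.0294
10 23 0.0317
14 30 0.0346
18 28 0.0344
22 29 0.0346
26 28 0.035
30 31 0.0346
34 31 0.035
38 30 0.0352
42 28 0.0354
46 19 0.036
```

The depth profile shows a clear gap from about 2 to 12 mm. The second cup's rim is still at 0, so the top cup is freed and the pile is down. Now I'll draw it straight out.

Emit:
apply_moves(
  commands=[
    [-0.0042,0,-0.009,0,0.2],
    [-0.0042,0,-0.009,0,0.2],
    [-0.0042,0,-0.009,0,0.2],
    [-0.0042,0,-0.009,0,0.2],
    [-0.0042,0,-0.009,0,0.2],
    [-0.0042,0,-0.009,0,0.2],
    [-0.0042,0,-0.009,0,0.2],
  ],
)

```text
time_s: 14.45
position: [0.5205, -0.17, 0.2463]
tool_rot: [0.0, 0.994, -0.107, 0.0]
contact_force: [0.5, -0.2, -0.8]
gripper_width: 0.695
gripper_force: 12.0
```

Emit:
apply_moves(
  commands=[
    [-0.002,0,-0.005,0,0.2],
    [0,0,-0.02,0,0.2],
    [0,0,-0.03,0,0.2],
    [0,0,-0.03,0,0.2],
    [0,0,-0.01,0,0.2],
    [0,0,0,0,0.2],
  ],
)

```text
time_s: 15.05
position: [0.5191, -0.1698, 0.3413]
tool_rot: [0.0, 0.994, -0.107, 0.001]
contact_force: [-0.5, -0.4, -1.1]
gripper_width: 0.69
gripper_force: 12.0
```

```bash
python3 - <<'E'
from h import *
P,Rt=st()
G=P+Rt[:,2]*-.0188
for c in("scene",):
    p,d=snap(c);X=cloud(c,d);L=X-G
    for l in("cup_rim","cup"):
        for r in arm.place_of(c,l)[:1]:
            Q=w(c,r["centre"]);print(c,l,round(r["conf"],2),Q.round(4),(Rt.T@(Q-G)).round(4))
    cv2.imwrite('pics/s6c.png',cv2.resize(cv2.cvtColor(p,cv2.COLOR_RGB2BGR)[90:290,70:330],None,fx=3,fy=3))
print('pan tool delta',(Rt.T@(np.array([.630,.224,.044])-P)).round(4))
E
```

```text
t 15.05 P [ 0.5191 -0.1698  0.3413] x [ 0.977 -0.213  0.002] y [-0.213 -0.977  0.001] z [ 0.002 -0.001 -1.   ] hold [ 0.0346 -0.0008  0.1872] w 0.69 gf 11.998517221290967 f [-0.47 -0.41 -1.11] q [-0.44  0.27  1.57 -0.    1.3   1.35]
scene cup_rim 0.87 [ 0.5227 -0.1687  0.3628] [ 0.0033 -0.0017 -0.0027]
scene cup 0.59 [ 0.5621 -0.1764  0.2718] [ 0.0433 -0.0027  0.0883]
pan tool delta [ 0.0236 -0.4085  0.2971]
```

View pics/s6c.png

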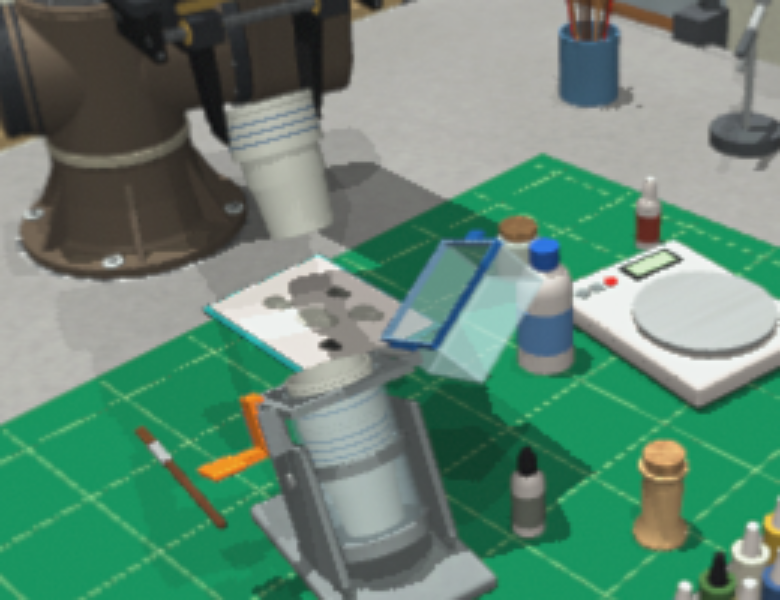

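One cup is held, leaning about 25° with its foot at (300,220) in the crop; the pile stays down and the hood is open at (450,290). Next I'll carry it high over to the scale.

Emit:
apply_moves(
  commands=[
    [0,-0.02,0,0,0.2],
    [-0.002,-0.04,0,0,0.2],
    [-0.002,-0.04,0,0,0.2],
    [-0.002,-0.04,0,0,0.2],
    [-0.002,-0.04,0,0,0.2],
    [-0.002,-0.04,0,0,0.2],
    [-0.002,-0.04,0,0,0.2],
    [-0.002,-0.04,0,0,0.2],
  ],
)

```text
time_s: 16.0
position: [0.5691, 0.128, 0.3389]
tool_rot: [0.0, 0.994, -0.107, -0.001]
contact_force: [0.3, 0.2, -0.4]
gripper_width: 0.693
gripper_force: 12.0
```

Emit:
apply_moves(
  commands=[
    [-0.002,-0.04,0,0,0.2],
    [0,-0.04,0,0,0.2],
    [0,-0.02,0,0,0.2],
    [0,0,0.03,0,0.2],
    [0,0,0.04,0,0.2],
    [0,0,0.04,0,0.2],
    [0,0,0.02,0,0.2],
    [0,0,0,0,0.2],
  ],
)

```text
time_s: 16.8
position: [0.5873, 0.2236, 0.2065]
tool_rot: [0.001, 0.994, -0.108, -0.003]
contact_force: [-0.7, 0.2, -0.1]
gripper_width: 0.695
gripper_force: 12.0
```

```bash
cat > m.py <<'E'
from h import *
P,Rt=st();G=P-Rt[:,2]*.0188;C=np.array([.630,.224,.044])
print('pan tool delta',(Rt.T@(C-P)).round(4))
p,d=snap("scene");X=cloud("scene",d);L=(X-G)@Rt
for l in("cup_rim","cup"):
    for r in arm.place_of("scene",l)[:1]:
        Q=w("scene",r["centre"]);print(l,round(r["conf"],2),Q.round(4),(Rt.T@(Q-G)).round(4))
m=(d>0)&(abs(L[...,0])<.09)&(abs(L[...,1])<.028)&(X[...,2]>.05)
for a in range(-5,110,8):
    q=L[m&(L[...,2]*1000>=a)&(L[...,2]*1000<a+8)]
    if len(q)>2: print(a,len(q),np.percentile(q[:,0],[2,50,98]).round(4))
E
python3 m.py
```

```text
t 16.8 P [0.5873 0.2236 0.2065] x [ 0.977 -0.214 -0.006] y [-0.214 -0.977  0.003] z [-0.007 -0.002 -1.   ] hold [-0.0369  0.3981  0.0719] w 0.695 gf 11.99830397770711 f [-0.66  0.21 -0.09] q [ 0.26  0.51  1.55 -0.    1.09  2.05]
pan tool delta [ 0.0426 -0.01    0.1622]
cup 0.88 [0.6297 0.2172 0.1391] [ 0.0432 -0.003   0.086 ]
-5 53 [0.0173 0.0334 0.0408]
3 77 [-0.0221  0.0345  0.0444]
11 56 [-0.0261  0.0373  0.0464]
19 37 [0.0299 0.0406 0.0461]
27 56 [0.0235 0.042  0.0489]
35 57 [0.0093 0.0447 0.0509]
43 44 [0.0099 0.0464 0.0524]
51 59 [0.0192 0.049  0.0584]
59 58 [0.0225 0.0512 0.0596]
67 47 [0.0254 0.0525 0.062 ]
75 22 [0.0276 0.0471 0.0585]
83 4 [0.0277 0.0341 0.0397]
```

Emit:
apply_moves(
  commands=[
    [0.002,-0.005,0.02,0,0.2],
    [0,-0.005,0.025,0,0.2],
    [0,0,0.025,0,0.2],
    [0,0,0.01,0,0.2],
    [0,0,0,0,0.2],
  ],
  grip_force=6,
)

```text
time_s: 17.45
position: [0.5929, 0.2337, 0.1304]
tool_rot: [0.0, 0.994, -0.107, -0.0]
contact_force: [0.5, -0.2, -0.4]
gripper_width: 0.694
gripper_force: 6.0
```

Emit:
apply_moves(
  commands=[
    [0,0,0.003,0,0.2],
    [0,0,0.003,0,0.2],
    [0,0,0,0,0.2],
    [0,0,0,0,0.2],
  ],
  grip_force=6,
)

```text
time_s: 17.85
position: [0.5931, 0.2338, 0.125]
tool_rot: [-0.0, 0.994, -0.107, 0.0]
contact_force: [-0.5, 0.5, -0.8]
gripper_width: 0.692
gripper_force: 6.0
```

```bash
python3 m.py
```

```text
t 17.85 P [0.5931 0.2338 0.125 ] x [ 0.977 -0.214  0.001] y [-0.214 -0.977 -0.   ] z [ 0.001  0.    -1.   ] hold [-0.0683  0.4093 -0.0035] w 0.692 gf 5.9987054293469555 f [-0.48  0.53 -0.84] q [ 0.27  0.6   1.62 -0.    0.92  2.06]
pan tool delta [0.0381 0.0018 0.081 ]
cup_rim 0.95 [0.5951 0.2381 0.1457] [ 0.0011 -0.0046 -0.0019]
cup 0.87 [0.6355 0.2243 0.0523] [0.0434 0.0003 0.0915]
-5 48 [0.0229 0.0335 0.0405]
3 70 [-0.0237  0.0337  0.0436]
11 73 [-0.027   0.0342  0.0462]
19 34 [0.0289 0.0408 0.0466]
27 49 [0.0214 0.0423 0.0494]
35 43 [0.025  0.0459 0.0519]
43 52 [0.0093 0.0454 0.0535]
51 46 [0.0178 0.0484 0.0566]
59 44 [0.0199 0.051  0.0583]
67 50 [0.0237 0.0536 0.0613]
75 21 [0.0258 0.0458 0.0565]
83 3 [0.0293 0.0334 0.0356]
```

Emit:
apply_moves(
  commands=[
    [0,0,0.003,0,0.2],
    [0,0,0.003,0,0.2],
    [0,0,0,0,0.2],
  ],
)

```text
time_s: 18.3
position: [0.5931, 0.234, 0.1186]
tool_rot: [-0.0, 0.994, -0.107, 0.0]
contact_force: [-0.4, 0.4, 3.7]
gripper_width: 0.696
gripper_force: 6.0
```

Emit:
apply_moves(
  commands=[
    [0,0,0.002,0,0.2],
    [0,0,0.002,0,0.2],
    [0,0,0,0,0.2],
  ],
)

```text
time_s: 18.6
position: [0.5932, 0.234, 0.1148]
tool_rot: [-0.0, 0.994, -0.107, 0.001]
contact_force: [-0.6, -0.4, 6.3]
gripper_width: 0.695
gripper_force: 6.0
```

Contact at 4 to 6 N. Now I'll move the grip along the arc so the cup tips upright about its lower edge.

Emit:
apply_moves(
  commands=[
    [0.004,0,-0.0005,0,0.2],
    [0.004,0,-0.0005,0,0.2],
    [0.004,0,0,0,0.2],
    [0.004,0,0,0,0.2],
    [0.004,0,0,0,0.2],
    [0,0,0,0,0.2],
  ],
)

```text
time_s: 19.2
position: [0.613, 0.2293, 0.1152]
tool_rot: [0.0, 0.994, -0.108, 0.0]
contact_force: [0.9, -0.2, 0.7]
gripper_width: 0.693
gripper_force: 6.0
```

```bash
python3 m.py
```

```text
t 19.2 P [0.613  0.2293 0.1152] x [ 0.977 -0.214  0.   ] y [-0.214 -0.977  0.   ] z [ 0. -0. -1.] hold [-0.0539  0.409  -0.021 ] w 0.693 gf 5.999798310879214 f [ 0.9  -0.16  0.72] q [ 0.26  0.64  1.58 -0.    0.93  2.04]
pan tool delta [0.0177 0.0015 0.0712]
cup_rim 0.76 [0.6142 0.2313 0.1459] [ 0.0008 -0.0022 -0.012 ]
cup 0.65 [0.6407 0.2244 0.0499] [ 0.0281 -0.0012  0.0841]
-5 73 [-0.0279  0.0293  0.04  ]
3 83 [-0.0261  0.0258  0.0419]
11 46 [-0.0239  0.0335  0.0435]
19 37 [0.0251 0.0375 0.0422]
27 47 [0.0133 0.0383 0.0439]
35 39 [0.0029 0.0384 0.0445]
43 47 [0.013  0.04   0.0458]
51 45 [0.0085 0.0383 0.0469]
59 41 [0.0105 0.0402 0.0481]
67 46 [0.0164 0.04   0.0496]
75 16 [0.0205 0.0378 0.0472]
```

Emit:
apply_moves(
  commands=[
    [0.003,0,0.001,0,0.2],
    [0.004,0,0.0005,0,0.2],
    [0.004,0,0.0005,0,0.2],
    [0.004,0,0.001,0,0.2],
    [0.004,0,0.001,0,0.2],
    [0.004,0,0.001,0,0.2],
    [0.002,0,0.001,0,0.2],
    [0,0,0,0,0.2],
  ],
)

```text
time_s: 20.15
position: [0.6373, 0.2241, 0.1095]
tool_rot: [-0.0, 0.994, -0.107, 0.0]
contact_force: [0.3, -0.2, 2.2]
gripper_width: 0.695
gripper_force: 6.0
```

```bash
python3 m.py
```

```text
t 20.15 P [0.6373 0.2241 0.1095] x [ 0.977 -0.214  0.001] y [-0.214 -0.977 -0.   ] z [ 0.001 -0.    -1.   ] hold [-0.0338  0.4091 -0.0367] w 0.695 gf 6.000200206427735 f [ 0.32 -0.17  2.16] q [ 0.24  0.67  1.53 -0.    0.95  2.03]
pan tool delta [-0.0071  0.0017  0.0655]
cup_rim 0.83 [0.6398 0.2296 0.1401] [ 0.0013 -0.0059 -0.0118]
cup 0.92 [0.6416 0.2246 0.0445] [ 0.0041 -0.0013  0.0838]
-5 63 [-0.0275  0.0208  0.0376]
3 74 [-0.0266  0.0213  0.0375]
11 64 [-0.0274  0.0257  0.0376]
19 29 [-0.0251  0.0267  0.0367]
27 41 [-0.007   0.0265  0.0335]
35 38 [-0.0067  0.0268  0.0335]
43 33 [-0.001   0.022   0.0305]
51 40 [-0.0029  0.0216  0.03  ]
59 30 [-0.0047  0.0199  0.0295]
67 40 [-0.0051  0.0193  0.0266]
75 17 [0.0022 0.0211 0.06  ]
```

It's upright within about 2° and about 10 mm off the pan's centre. Release and lift clear.

Emit:
apply_moves(
  commands=[
    [0,0,0,0,0.45],
    [0,0,0,0,0.5],
    [0,0,0,0,0.6],
    [0,0,0,0,0.7],
    [0,0,0,0,0.7],
  ],
)

```text
time_s: 20.8
position: [0.6368, 0.2242, 0.1094]
tool_rot: [0.0, 0.994, -0.107, -0.0]
contact_force: [-0.2, 0.4, -0.4]
gripper_width: 0.842
gripper_force: 0.0
```

Emit:
apply_moves(
  commands=[
    [0,0,-0.01,0,0.7],
    [0,0,-0.02,0,0.7],
    [0,0,-0.04,0,0.7],
    [0,0,-0.04,0,0.7],
    [0,0,-0.04,0,0.7],
    [0,0,-0.02,0,0.7],
    [0,0,0,0,0.7],
  ],
)

```text
time_s: 21.5
position: [0.6376, 0.2245, 0.2837]
tool_rot: [-0.001, 0.994, -0.107, 0.003]
contact_force: [-0.5, -0.7, 0.0]
gripper_width: 0.848
gripper_force: 0.0
```

```bash
python3 - <<'E'
from h import *
st()
for c in("scene","top"):
    p,d=snap(c,c+"9.png")
    for l in("cup_rim","cup"):
        for r in arm.place_of(c,l)[:1]: print(c,l,round(r["conf"],2),w(c,r["centre"]).round(4))
E
```

```text
t 21.5 P [0.6376 0.2245 0.2837] x [ 0.977 -0.213  0.006] y [-0.213 -0.977 -0.003] z [ 0.006  0.001 -1.   ] hold [0.04   0.4095 0.1211] w 0.848 gf 0.0 f [-0.52 -0.68  0.05] q [ 0.24  0.51  1.33 -0.    1.29  2.03]
scene cup_rim 0.98 [0.638  0.2268 0.1398]
scene cup 0.96 [0.644  0.2253 0.0454]
top cup_rim 0.59 [0.6322 0.2243 0.1371]
```

View pics/scene9.png

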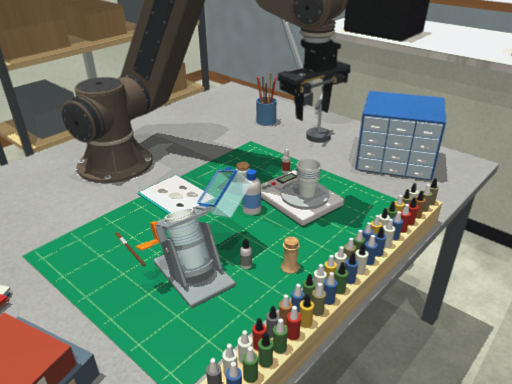

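The cup stands upright on the pan at (307,180), the hood is open at (220,190), the pile is down, and the bottles, jar, grip and brush are undisturbed. I'll hand in.

```bash
python3 -c "
from bench import arm
print(arm.sign_off())"
```

```text
the job is handed in; nothing more can be done
None
```

The cup stands upright on the scale pan, about 10 mm from its centre; the hood is open, the other cups are down in the holder, and the job was handed in at about 21.6 s, with no verdict returned.

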